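# Clear ceramic offcuts into the sharps case

## Task

Clear up the bench after assembly: lift the lid of the grey sharps case fully open until it rests back on its stop, move every white ceramic offcut off the black mat into the case, then close the lid fully. The offcuts splinter when squeezed hard, so grip them lightly, and leave the lens post, spool and screwdriver where they are.

Things in the scene. Friction and masses are not known exactly. Their poses are not given: they have to be found in the camera images.
- case: Fixed grey sharps case, an open-topped metal box 150 (x) x 220 (y) x 90 (z) mm outside, walls and floor 5 mm, on the table left or right of the mat. Origin at the centre of its underside; -x is the front (robot side), the lid hinge runs along y on the far (+x) top rim.
- lid (a joint): Lid angle in rad: 0 closed, 1.85 fully open on its stop (leaning back past vertical, away from the robot). The hinge is stiff: the lid stays where it is left; about 2 N at the tab moves it.
- lid_hinge (a point): Point on the hinge axis, middle of the far rim: 75 mm in +x and 90.5 mm up from the case's origin. Its frame turns with the lid: x points from the lid's front to the hinge.
- lid_tab (a point): Point in the black lifting tab on the lid's front edge, 178 mm from the hinge axis. The tab is a flat tongue 36 mm wide (along y), 10 mm thick, sticking out 44 mm in front of the lid (lid plate 150 x 220 x 6 mm); this point lies mid-width, mid-thickness, 28 mm out from the lid's front edge. Pinched on its two 36 mm apart sides from above it can swivel between the fingers as the lid swings.
- mat: Thin black work mat 250 (x) x 280 (y) x 3 mm fixed flat on the table. Origin at the centre of its underside.
- bar: Square bar 46 (x) x 18 (y) x 18 (z) mm. Brittle white ceramic offcut, about 55 g, safe to hold with up to 40 N per finger, lying on the black mat (4 to 6 offcuts are present; absent ones read None). Origin at the centre of its underside, z up as it lies at the start.
- slab: Flat block 40 (x) x 26 (y) x 16 (z) mm. Brittle white ceramic offcut, about 55 g, safe to hold with up to 40 N per finger, lying on the black mat (4 to 6 offcuts are present; absent ones read None). Origin at the centre of its underside, z up as it lies at the start.
- ell: L-shaped piece 18 mm high: a leg 44 (x) x 16 (y) mm centred on the origin, with a foot 14 x 14 mm on its +y side at the +x end (x from 8 to 22 mm, y from 8 to 22 mm). Brittle white ceramic offcut, about 55 g, safe to hold with up to 40 N per finger, lying on the black mat (4 to 6 offcuts are present; absent ones read None). Origin at the centre of its underside, z up as it lies at the start.
- hexstub: Upright hexagonal stub, 34 mm over the corners (29 mm over the flats), 20 mm high. Brittle white ceramic offcut, about 55 g, safe to hold with up to 40 N per finger, lying on the black mat (4 to 6 offcuts are present; absent ones read None). Origin at the centre of its underside, z up as it lies at the start.
- step: Stepped block: base 42 (x) x 22 (y) x 11 (z) mm with a 20 x 22 x 10 mm step on top at its -x end (x from -21 to -1 mm), 21 mm high in all. Brittle white ceramic offcut, about 55 g, safe to hold with up to 40 N per finger, lying on the black mat (4 to 6 offcuts are present; absent ones read None). Origin at the centre of its underside, z up as it lies at the start.
- stub: Upright round stub 28 mm in diameter, 21 mm high. Brittle white ceramic offcut, about 55 g, safe to hold with up to 40 N per finger, lying on the black mat (4 to 6 offcuts are present; absent ones read None). Origin at the centre of its underside, z up as it lies at the start.
- lens_post: Bystander: small lens on a post with a 60 x 60 mm black foot, 110 mm high, loose on the table beyond the work. Origin at the centre of its underside.
- spool: Bystander: blue fibre spool standing flat, 110 mm in diameter, 55 mm high, loose. Origin at the centre of its underside.
- driver: Bystander: screwdriver 170 mm long lying on the table along its x, loose.

How it is judged:
On the way, in this order (a step that is already met when the one before it is completed fails the run):
1. the lid is lifted open and rests on its stop (value of joint lid above 1.76 rad), for 0.3 s.
2. every offcut present is inside the case (x of bar in the frame of case between -0.072 and 0.072 m and y of bar in the frame of case between -0.107 and 0.107 m and z of bar in the frame of case between 0 and 0.085 m and x of slab in the frame of case between -0.072 and 0.072 m and y of slab in the frame of case between -0.107 and 0.107 m and z of slab in the frame of case between 0 and 0.085 m and x of ell in the frame of case between -0.072 and 0.072 m and y of ell in the frame of case between -0.107 and 0.107 m and z of ell in the frame of case between 0 and 0.085 m and x of hexstub in the frame of case between -0.072 and 0.072 m and y of hexstub in the frame of case between -0.107 and 0.107 m and z of hexstub in the frame of case between 0 and 0.085 m and x of step in the frame of case between -0.072 and 0.072 m and y of step in the frame of case between -0.107 and 0.107 m and z of step in the frame of case between 0 and 0.085 m and x of stub in the frame of case between -0.072 and 0.072 m and y of stub in the frame of case between -0.107 and 0.107 m and z of stub in the frame of case between 0 and 0.085 m), for 0.2 s.
At the end, for the whole second after the job is handed in: Every offcut present lies inside the case, at rest, and the lid is shut (within 0.05 rad) (all of step 2 and value of joint lid below 0.05 rad and linear speed of each of bar, slab, ell, hexstub, step, stub below 0.03 m/s); the robot touches nothing.
It fails at once if an offcut is squeezed by the fingers with more than 90 N, both fingers together (contact force between the fingers and bar above 90 N or contact force between the fingers and slab above 90 N or contact force between the fingers and ell above 90 N or contact force between the fingers and hexstub above 90 N or contact force between the fingers and step above 90 N or contact force between the fingers and stub above 90 N).
It fails at once if a bystander (lens post, spool or screwdriver) is moved more than 20 mm or the lens post is tipped (distance of any of lens_post, spool, driver from where it was at the start of the episode above 0.02 m or angle between lens_post's own z axis and vertical above 0.5 rad).
Of bar, slab, ell, hexstub, step, stub only 4 to 6 are there at a start; the rules pass over those that are not, and their reading is None.
At some moment in a run one of bar, slab, ell, hexstub, step, stub may be knocked a few centimetres aside while the robot is not near it.
Once in a run the grip may slacken for a moment while it holds something.
It also fails if it takes over 210 s, if anything falls off the work surface, if the arm or the gripper's body presses on something with over 40 N, if the wrist force passes 120 N, or if a joint passes its speed limit or range.

## Robot

A 7-joint arm with a two-finger parallel gripper is mounted at the origin on the work surface. World frame = base frame: x ahead of the robot, y to its left, z up, the work surface at z = 0. Lengths are in m, angles in rad, forces in N, time in s.
With the tool pointing down it reaches from about 0.35 to 0.9 m from the base axis. Payload 19.9 kg.
Tool frame: the origin (TCP) lies on the centre line of the jaws, within the pads' length; the fingertips stand 11 mm ahead of it and the grasp point (between the pads) lies 8 mm behind it (robot.tips_ahead is the distance from the TCP to the fingertips, in m); z points along the fingers, y is the line along which they close (so a half turn about z gives the same grasp; the last joint's range is limited). The gripper opens to 94 mm and grips with 3 to 60 N. Pads are 16 mm wide; open, the fingers measure 119 mm over their backs; the gripper's body (75 mm by 177 mm) begins 78 mm behind the grasp point.
Start: joints at [-1.304, 0.417, -0.01, 1.614, 0.005, 1.111, -0.053], TCP at [0.189, 0.596, 0.216] pointing down, gripper open.
Joint ranges: [-2.81, 2.81], [-0.39, 2.02], [-1.27, 1.25], [0.06, 2.57], [-1.19, 4.33], [0.19, 2], [-2.82, 2.82]. Speed limits (rad/s): [1.89, 1.89, 2.39, 2.39, 3.01, 3.01, 3.01].

## Interface

Orientations are given as a unit quaternion [w, x, y, z].
In Python, from cell import robot gives the robot as it stands. The module is installed in compiled form; this text tells all that it offers.
- The arm moves only by the tool move_arm, never from a script. Its arguments are lists of equal length, an entry for each row: "translation": the shift along the world's x, y, z normalised to -1 to 1, where 1 is 40 cm, a list of three; "angular": the turn, a rotation vector about the world's x, y, z normalised to -1 to 1, where 1 is 45 degrees, a list of three. A call has 1 to 8 rows; each row is the pose to reach, as a shift and turn from the pose commanded when the call began; what a row does not reach only later rows make up. A row lasts 1/10 s, in which the tool goes at most 50 mm and 8.59 degrees, less where a joint would pass 70% of its speed; a pose out of reach is approached as far as the arm can. A call with a number of a shift or a turn outside -1 to 1 is refused whole. A call with a gripper value outside its range is refused whole. "gripper" is the opening, from -1 (shut) to 1 (fully open), set as the call begins (left out, the last holds). The fingers move at their own pace and stop on an object; "squeeze" is the grip in N (left out, the last holds). Time passes only in rows, so rows that repeat a pose let the fingers close. It gives the time, the measured TCP pose, the force, the opening and the grip force at its end, in the units of the state.
- robot.state(): the state, without advancing time (a new reading comes with each control period).
- robot.grab_frame(name): name is "scene" or "top"; returns the picture (400x640x3 uint8, red, green, blue); there is no depth.
- robot.camera_params(name): a dict with "intrinsics" (3x3 intrinsics, pixels), "k1" (the pictures are not rectified: a ray, as slopes to the right and down, at radius r is drawn at 1 + k1 r^2 times it, then the intrinsics apply), "rvec" (rotation vector, rad) and "tvec" (3), from world to camera coordinates, as OpenCV has them. Camera axes: x right, y down, z forward; pixel columns grow to the right and rows downward; lengths in m; the calibration is good to about 2 mm. A picture is of the moment at which its call begins. camera_params takes no time and is no camera call.
- robot.sign_off(): hands the job in; it is judged then, once.
The state is a dict: "clock": time; "joints": joint angles; "qvel": joint speeds; "joint_torque": joint torques, N m; "position": TCP position; "ee_rot": TCP orientation; "wrist_force": force on the tool from outside, world axes, zero at the start; "wrist_torque": the same for the moment, N m; "finger_gap": finger opening in m; "grasp_force": force on a finger pad.
Only numpy, scipy, OpenCV 4.12 (cv2) and the standard library are available. Lean on these libraries where they do the work, as an engineer would, in place of code of your own. Each camera call takes 0.05 s, during which the arm holds its last target. There are 200 camera calls.

## Working session

There is one attempt and no reset: what is moved stays moved. The work goes in short steps, Python scripts to look and compute and a tool call to move; the robot and the scene stay as the last step left them, time stands still between calls to the robot, and variables do not carry over. Pictures are saved under pics/ and viewed, at most 14 in all, crops included, and the job is handed in when it is done.

Besides the shell and the picture viewer there is one more tool, called after "Request:" in YAML: its name, and indented under it one key for each argument. move_arm: Moves the arm, as the interface text tells. Scaled input: -1 to 1 covers 40 cm each way for a shift and 45 degrees each way for a turn. Its arguments: {"type":"object","properties":{"translation":{"type":"array"},"angular":{"type":"array"},"gripper":{"type":"number"},"squeeze":{"type":"number"}},"required":["translation","angular"]}

```bash
mkdir -p pics
python3 - <<'E'
from cell import robot
import cv2
for n in("scene","top"):
    cv2.imwrite(f"pics/{n}0.png",robot.grab_frame(n)[:,:,::-1]); print(n,robot.camera_params(n))
print(robot.state(), robot.tips_ahead)
E
```

```text
scene {'intrinsics': array([[499.56959669,   0.        , 323.01708415],
       [  0.        , 499.56959669, 201.42011924],
       [  0.        ,   0.        ,   1.        ]]), 'k1': -0.06512564885330317, 'rvec': array([ 2.1104468 ,  1.11021171, -0.49876486]), 'tvec': array([-0.30966388, -0.28581409,  1.8241838 ])}
top {'intrinsics': array([[520.65250399,   0.        , 319.66453794],
       [  0.        , 520.65250399, 187.84641785],
       [  0.        ,   0.        ,   1.        ]]), 'k1': 0.0168383814685927, 'rvec': array([ 2.09015186, -2.13536784,  0.16792734]), 'tvec': array([0.00956797, 0.60213467, 1.3323174 ])}
{'clock': 0.1, 'joints': array([-1.30450441,  0.4179262 , -0.01032888,  1.61407053,  0.00469336,
        1.11069604, -0.05298517]), 'qvel': array([-0.00141671, -0.00143399,  0.00163809, -0.002053  , -0.0005455 ,
        0.00115705, -0.00048608]), 'joint_torque': array([ 1.04665927e-03, -8.52595353e+01,  6.39345814e-01, -4.26692390e+01,
       -4.89748595e-02,  1.63584715e-02,  4.05828280e-05]), 'position': array([0.18924595, 0.59533738, 0.21589854]), 'ee_rot': array([-4.87303642e-05,  1.53267759e-01,  9.88184550e-01, -5.35800997e-04]), 'wrist_force': array([ 0.12100962, -0.83560056, -0.18950512]), 'wrist_torque': array([ 0.01699507,  0.00686923, -0.0248233 ]), 'grasp_force': 0.0, 'finger_gap': 0.09387444564791458} 0.011
```

View pics/scene0.png

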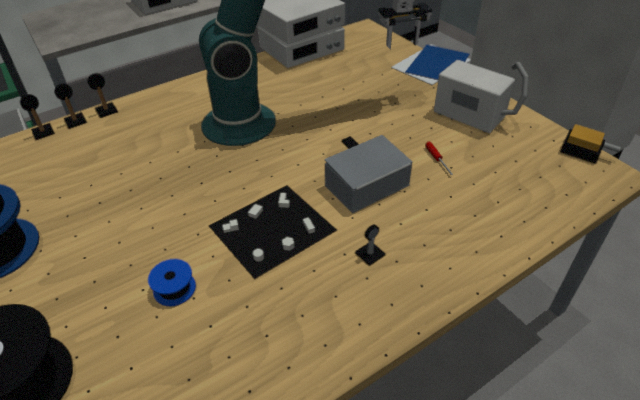

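View pics/top0.png

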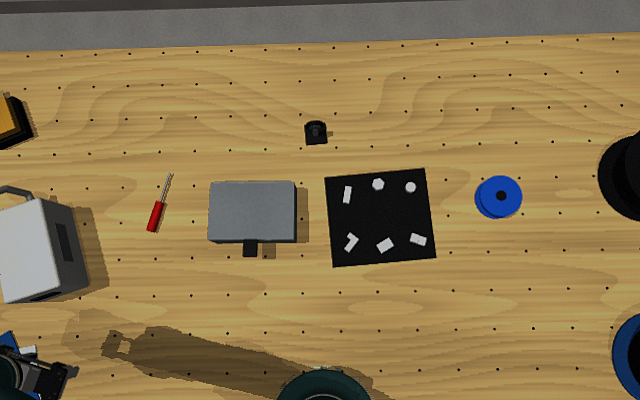

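Scene view: the closed case is at about (368,172) with its tab at (350,143). The mat carries six white pieces, the lens post is at (371,245), the spool at (173,283) and the driver at (438,158). Top view: case (252,212), tab (250,248), pieces at (347,194), (378,184), (410,187), (351,242), (385,245) and (418,239), driver (160,202), lens post (316,132).

```bash
cat > h.py <<'E'
from cell import robot
import cv2, numpy as np
P={n:robot.camera_params(n) for n in("scene","top")}
def D(n): return np.array([P[n]["k1"],0,0,0,0.])
def ray(n,px):
    p=P[n]; R,_=cv2.Rodrigues(p["rvec"])
    u=cv2.undistortPoints(np.array(px,float).reshape(-1,1,2),p["intrinsics"],D(n)).reshape(-1,2)
    d=np.c_[u,np.ones(len(u))]@R
    return -R.T@p["tvec"], d/np.linalg.norm(d,axis=1)[:,None]
def plane(n,px,z):
    c,d=ray(n,px); return c+d*((z-c[2])/d[:,2])[:,None]
def proj(n,X):
    p=P[n]; return cv2.projectPoints(np.array(X,float).reshape(-1,1,3),p["rvec"],p["tvec"],p["intrinsics"],D(n))[0].reshape(-1,2)
def tri(a,b):
    c1,d1=ray("scene",[a]);c2,d2=ray("top",[b]);d1=d1[0];d2=d2[0]
    s=np.linalg.lstsq(np.c_[d1,-d2],c2-c1,rcond=None)[0]
    A=c1+s[0]*d1;B=c2+s[1]*d2; return (A+B)/2,np.linalg.norm(A-B)
def blobs(m,amin,amax):
    n,l,st,ce=cv2.connectedComponentsWithStats(m.astype(np.uint8))
    return [(ce[i],st[i,4],(l==i).astype(np.uint8)) for i in range(1,n) if amin<st[i,4]<amax]
def grab(n): return robot.grab_frame(n)
def hsv(im): return cv2.cvtColor(im,cv2.COLOR_RGB2HSV)
E
python3 - <<'E'
from h import *
np.set_printoptions(precision=4,suppress=True)
im={n:cv2.imread(f"pics/{n}0.png")[:,:,::-1].copy() for n in P}
# mat
def inmat(n,w):
    x0,y0,x1,y1=w; m=np.zeros(im[n].shape[:2],bool); m[y0:y1,x0:x1]=1; return m
W={"top":(322,165,440,270),"scene":(208,184,338,275)}
cs={}
for n in P:
    h=hsv(im[n]); g=(h[...,2]>110)&(h[...,1]<50)&inmat(n,W[n])
    cs[n]=blobs(g,15,800)
    dk=((h[...,2]<60)&inmat(n,W[n])).astype(np.uint8)
    c=max(cv2.findContours(dk,0,2)[0],key=cv2.contourArea); q=cv2.approxPolyDP(cv2.convexHull(c),6,True).reshape(-1,2)
    print(n,"mat",q.tolist()); X=plane(n,q,.003); print(X[:,:2].tolist())
for ct,a,m in cs["top"]:
    best=min(((tri(cc,ct),cc) for cc,_,_ in cs["scene"]),key=lambda t:t[0][1]+abs(t[0][0][2]-.013))
    c=cv2.findContours(m,0,1)[0][0]; Y=plane("top",c.reshape(-1,2),best[0][0][2]+.009)[:,:2].astype(np.float32)*1000
    print(ct,a,best[1],best[0], "rect(mm)",[np.round(v,1).tolist() if not np.isscalar(v) else v for v in cv2.minAreaRect(Y)])
# case, tab
h=hsv(im["top"]); g=(h[...,1]<60)&(h[...,2]>60)&inmat("top",(195,165,305,250))
b=max(blobs(g,500,99999),key=lambda t:t[1]); c=cv2.findContours(b[2],0,2)[0][0]
r=cv2.minAreaRect(c); q=cv2.boxPoints(r); print("lid px",q.tolist()); print(plane("top",q,.0965))
for n,w in(("top",(236,240,262,262)),("scene",(338,132,362,154))):
    h=hsv(im[n]); bb=blobs((h[...,2]<50)&inmat(n,w),20,2000)
    for x in bb: print(n,x[0],x[1]); print(plane(n,cv2.boxPoints(cv2.minAreaRect(cv2.findContours(x[2],0,2)[0][0])),.0965))
cv2.imwrite("pics/crop.png",np.vstack([cv2.resize(im["top"][160:275,190:440,::-1],(800,368),interpolation=2),cv2.resize(im["scene"][180:252,230:480,::-1]*1,(800,230),interpolation=2)]))
E
```

```text
scene mat [[335, 229], [251, 274], [209, 226], [287, 186]]
[[0.6395912644742181, -0.01749222837015041], [0.6462122260858033, -0.29253804248490395], [0.4206547864556134, -0.3098971675390626], [0.4019548357889191, -0.034244477301109466]]
top mat [[423, 168], [435, 257], [333, 267], [325, 178]]
[[0.6611257820889773, -0.2895016605194686], [0.4159382785969152, -0.3079502962397734], [0.3946594898828245, -0.03383286604035159], [0.639531532844589, -0.017383104060393055]]
[377.5577 183.5673] 104 [287.4    241.2375] (array([ 0.6167, -0.1608,  0.0213]), np.float64(0.00034695331445347893)) rect(mm) [[615.2, -159.7], [30.8, 27.3], 42.632572174072266]
[410.2073 186.5976] 82 [257.5 252.5] (array([ 0.606 , -0.2487,  0.0221]), np.float64(7.562887280688223e-05)) rect(mm) [[604.6, -248.1], [24.4, 24.7], 88.60096740722656]
[346.6727 194.0455] 110 [308.2692 223.2821] (array([ 0.5901, -0.0757,  0.0191]), np.float64(6.130488510956608e-05)) rect(mm) [[588.6, -75.6], [17.3, 46.4], 79.71087646484375]
[350.8154 241.7308] 130 [282.9342 198.4737] (array([ 0.4602, -0.0828,  0.0202]), np.float64(0.0008328890193481
[... 187 characters left out ...]
mm) [[463.2, -260.9], [40.6, 23.2], 67.98326110839844]
[384.6174 245.0201] 149 [254.9195 209.1034] (array([ 0.4498, -0.1728,  0.0178]), np.float64(0.000845224885357311)) rect(mm) [[449.0, -172.1], [26.2, 39.3], 31.511962890625]
lid px [[207.0, 239.99998474121094], [207.0, 180.99998474121094], [293.0, 180.99998474121094], [293.0, 239.99998474121094]]
[[0.4661 0.2858 0.0965]
 [0.6198 0.2891 0.0965]
 [0.6143 0.0646 0.0965]
 [0.4614 0.066  0.0965]]
top [249.2945 247.0836] 275
[[0.4645 0.2115 0.0965]
 [0.4631 0.1476 0.0965]
 [0.4227 0.1475 0.0965]
 [0.424  0.2111 0.0965]]
scene [349.1386 142.0495] 101
[[0.4096 0.1693 0.0965]
 [0.3945 0.2037 0.0965]
 [0.4525 0.1982 0.0965]
 [0.4663 0.1646 0.0965]]
```

View pics/crop.png

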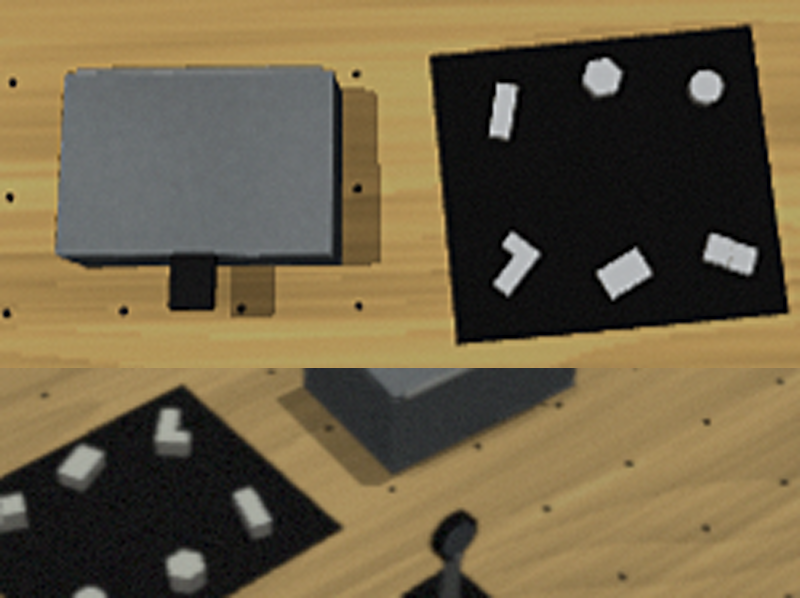

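The crop shows the case nearly aligned with the world axes, with the tab at crop x 170–215, y 254–309. The mat holds bar, hexstub and stub in the back row, and ell, slab and step in the front row. Next I compute the exact tab, hinge and grasp poses.

Run:
```python
from h import *
np.set_printoptions(precision=4,suppress=True)
f=lambda L:[(190+x/3.2,160+y/3.2) for x,y in L]
lid=plane("top",f([(57,254),(70,70),(336,66),(335,253)]),.0965); print("lid FL BL BR FR\n",lid, lid.mean(0))
for a,b in((0,1),(3,2)): d=lid[b]-lid[a]; print(np.degrees(np.arctan2(-d[0]*0+d[1],d[0])),np.linalg.norm(d))
for a,b in((3,0),(2,1)): d=lid[b]-lid[a]; print(np.degrees(np.arctan2(-d[0],d[1])),np.linalg.norm(d))
tab=plane("top",f([(169,309),(215,309),(170,256),(216,256)]),.0985); print("tab",tab)
# tab height: front edge mid in both views (front end of tab, scene ~ (346,139))
s=cv2.imread("pics/scene0.png"); cv2.imwrite("pics/c2.png",cv2.resize(s[125:225,315:420],(800,762),interpolation=2)[:600])
```

```text
lid FL BL BR FR
 [[0.4677 0.2837 0.0965]
 [0.6172 0.2763 0.0965]
 [0.6152 0.0594 0.0965]
 [0.4637 0.0617 0.0965]] [0.5409 0.1703 0.0965]
-2.865594532323894 0.14966526939534916
-0.8776229830182539 0.15154971831360986
-1.035973388613279 0.22207533320419354
-0.5181409820595198 0.2168869124605308
tab [[0.4221 0.1934 0.0985]
 [0.4214 0.1569 0.0985]
 [0.4639 0.1929 0.0985]
 [0.4631 0.1563 0.0985]]
```

View pics/c2.png

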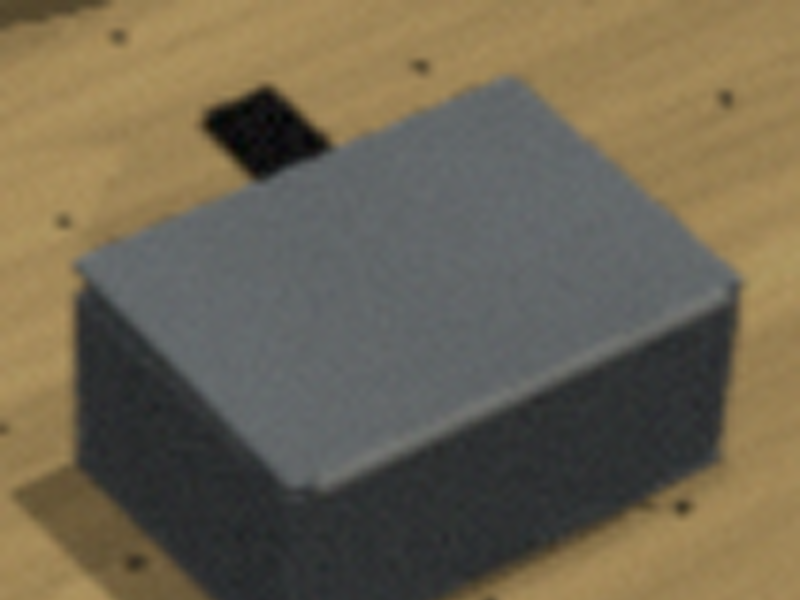

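The crop shows the tab's front corners at (203,118) and (268,88), and the lid corners at (78,265), (515,75), (740,275) and (300,488). I'll triangulate these with the top view.

Run:
```python
from h import *
np.set_printoptions(precision=4,suppress=True)
k=800/105
s=lambda x,y:(315+x/k,125+y/k); t=lambda x,y:(190+x/3.2,160+y/3.2)
for n,a,b in(("FR",s(78,265),t(335,253)),("FL",s(515,75),t(57,254)),("BL",s(740,275),t(70,70)),("BR",s(300,488),t(336,66)),("tabL",s(268,88),t(169,309)),("tabR",s(203,118),t(215,309))): print(n,*tri(a,b))
```

```text
FR [0.465  0.0647 0.1025] 0.007841149691999576
FL [0.4683 0.2842 0.1043] 0.005234026723367552
BL [0.6177 0.2774 0.0993] 0.0041009964046341656
BR [0.6165 0.0619 0.0976] 0.005940745696435691
tabL [0.422  0.1924 0.1092] 0.002141561724173674
tabR [0.4221 0.1577 0.1085] 0.005062021221126785
```

Request:
move_arm:
  translation:
    - [0.622,-1,-0.1]
    - [0.622,-1,-0.1]
    - [0.622,-1,-0.1]
    - [0.622,-1,-0.1]
    - [0.622,-1,-0.1]
    - [0.622,-1,-0.1]
    - [0.622,-1,-0.1]
    - [0.622,-1,-0.1]
  angular:
    - [0,0,0.362]
    - [0,0,0.362]
    - [0,0,0.362]
    - [0,0,0.362]
    - [0,0,0.362]
    - [0,0,0.362]
    - [0,0,0.362]
    - [0,0,0.362]
  gripper: 1

```text
clock: 0.9
position: [0.4004, 0.2552, 0.1825]
ee_rot: [0.0, 0.012, 1.0, 0.0]
wrist_force: [0.8, 0.6, -0.7]
finger_gap: 0.0938
grasp_force: 0.0
```

Request:
move_arm:
  translation:
    - [0,0,0]
    - [0,0,0]
    - [0,0,0]
    - [0,0,0]
  angular:
    - [0,0,0]
    - [0,0,0]
    - [0,0,0]
    - [0,0,0]

```text
clock: 1.3
position: [0.3992, 0.2583, 0.1826]
ee_rot: [-0.0, 0.011, 1.0, 0.0]
wrist_force: [-0.3, 0.2, 0.9]
finger_gap: 0.0942
grasp_force: 0.0
```

Request:
move_arm:
  translation:
    - [0.0975,-0.21,0]
    - [0.0975,-0.21,0]
    - [0.0975,-0.21,-0.06]
    - [0.0975,-0.21,-0.12]
    - [0.0975,-0.21,-0.18]
    - [0.0975,-0.21,-0.243]
    - [0.0975,-0.21,-0.243]
    - [0.0975,-0.21,-0.243]
  angular:
    - [0,0,0]
    - [0,0,0]
    - [0,0,0]
    - [0,0,0]
    - [0,0,0]
    - [0,0,0]
    - [0,0,0]
    - [0,0,0]

```text
clock: 2.1
position: [0.4387, 0.1737, 0.0858]
ee_rot: [-0.0, 0.011, 1.0, -0.0]
wrist_force: [-0.6, 0.4, -0.3]
finger_gap: 0.0939
grasp_force: 0.0
```

Request:
move_arm:
  translation:
    - [0,0,0]
    - [0,0,0]
    - [0,0,0]
    - [0,0,0]
    - [0,0,0]
    - [0,0,0]
    - [0,0,0]
    - [0,0,0]
  angular:
    - [0,0,0]
    - [0,0,0]
    - [0,0,0]
    - [0,0,0]
    - [0,0,0]
    - [0,0,0]
    - [0,0,0]
    - [0,0,0]
  gripper: -1
  squeeze: 25

```text
clock: 2.9
position: [0.4389, 0.1744, 0.0855]
ee_rot: [0.0, 0.011, 1.0, 0.001]
wrist_force: [0.2, -1.1, -1.5]
finger_gap: 0.0356
grasp_force: 25.0
```

Run:
```python
import numpy as np
p=lambda t:np.c_[-178*np.cos(t)+3*np.sin(t), 178*np.sin(t)+3*np.cos(t)]
t=np.linspace(0,1.88,21);q=p(t)
for a,b in((0,7),(7,14),(14,20)):
    d=(q[a+1:b+1]-q[a])/400; print(np.c_[d[:,0],-.0227*d[:,0],d[:,1]].round(3).tolist())
```

```text
[[0.003, -0.0, 0.042], [0.009, -0.0, 0.083], [0.02, -0.0, 0.124], [0.034, -0.001, 0.163], [0.052, -0.001, 0.201], [0.073, -0.002, 0.237], [0.097, -0.002, 0.271]]
[[0.028, -0.001, 0.031], [0.058, -0.001, 0.06], [0.091, -0.002, 0.086], [0.126, -0.003, 0.108], [0.164, -0.004, 0.127], [0.202, -0.005, 0.143], [0.243, -0.006, 0.154]]
[[0.041, -0.001, 0.008], [0.083, -0.002, 0.012], [0.125, -0.003, 0.012], [0.166, -0.004, 0.008], [0.207, -0.005, 0.001], [0.247, -0.006, -0.011]]
```

Request:
move_arm:
  translation:
    - [0.003,0,0.042]
    - [0.009,0,0.083]
    - [0.02,0,0.124]
    - [0.034,-0.001,0.163]
    - [0.052,-0.001,0.201]
    - [0.073,-0.002,0.237]
    - [0.097,-0.002,0.271]
  angular:
    - [0,0,0]
    - [0,0,0]
    - [0,0,0]
    - [0,0,0]
    - [0,0,0]
    - [0,0,0]
    - [0,0,0]

```text
clock: 3.6
position: [0.4785, 0.1737, 0.1944]
ee_rot: [0.001, 0.011, 1.0, 0.001]
wrist_force: [11.1, 10.0, -15.3]
finger_gap: 0.0359
grasp_force: 25.0
```

Request:
move_arm:
  translation:
    - [0.028,-0.001,0.031]
    - [0.058,-0.001,0.06]
    - [0.091,-0.002,0.086]
    - [0.126,-0.003,0.108]
    - [0.164,-0.004,0.127]
    - [0.202,-0.005,0.143]
    - [0.243,-0.006,0.154]
  angular:
    - [0,0,0]
    - [0,0,0]
    - [0,0,0]
    - [0,0,0]
    - [0,0,0]
    - [0,0,0]
    - [0,0,0]

```text
clock: 4.3
position: [0.5743, 0.1723, 0.2548]
ee_rot: [-0.001, 0.011, 1.0, 0.001]
wrist_force: [-2.0, 12.6, -8.7]
finger_gap: 0.0357
grasp_force: 25.0
```

Request:
move_arm:
  translation:
    - [0.041,-0.001,0.008]
    - [0.083,-0.002,0.012]
    - [0.125,-0.003,0.012]
    - [0.166,-0.004,0.008]
    - [0.207,-0.005,0.001]
    - [0.247,-0.006,-0.011]
    - [0.247,-0.006,-0.011]
  angular:
    - [0,0,0]
    - [0,0,0]
    - [0,0,0]
    - [0,0,0]
    - [0,0,0]
    - [0,0,0]
    - [0,0,0]

```text
clock: 5.0
position: [0.6747, 0.1708, 0.2507]
ee_rot: [0.0, 0.01, 1.0, 0.002]
wrist_force: [4.8, 13.9, 1.7]
finger_gap: 0.0361
grasp_force: 25.0
```

Run:
```python
from h import *
a=grab("scene")[:,:,::-1]; b=grab("top")[:,:,::-1]
cv2.imwrite("pics/o1.png",np.vstack([cv2.resize(a[60:285,200:500],(400,300)),cv2.resize(b[90:270,190:430],(400,300))]))
```

```text
(no output)
```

View pics/o1.png

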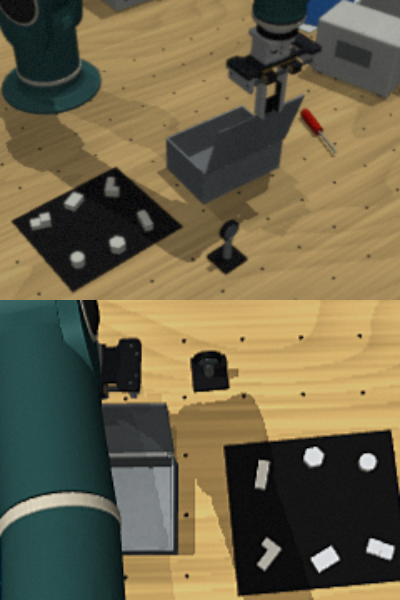

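The picture shows the lid leaning back past vertical in the gripper, with all six offcuts untouched. I'll nudge it to confirm the stop, then release and rise.

Request:
move_arm:
  translation:
    - [0.012,0,-0.006]
    - [0.012,0,-0.006]
    - [0.012,0,-0.006]
    - [0.012,0,-0.006]
  angular:
    - [0,0,0]
    - [0,0,0]
    - [0,0,0]
    - [0,0,0]

```text
clock: 5.5
position: [0.6778, 0.1708, 0.2496]
ee_rot: [-0.0, 0.01, 1.0, 0.002]
wrist_force: [-8.7, 11.4, 11.2]
finger_gap: 0.0359
grasp_force: 25.0
```

Request:
move_arm:
  translation:
    - [0,0,0]
    - [0,0,0]
    - [0,0,0]
    - [0,0,0]
  angular:
    - [0,0,0]
    - [0,0,0]
    - [0,0,0]
    - [0,0,0]
  gripper: 0

```text
clock: 5.9
position: [0.6785, 0.1672, 0.2483]
ee_rot: [-0.0, 0.012, 1.0, -0.0]
wrist_force: [-0.3, 0.2, -1.0]
finger_gap: 0.0469
grasp_force: 0.0
```

Request:
move_arm:
  translation:
    - [0,0,0.05]
    - [0,0,0.1]
    - [0,0,0.15]
    - [0,0,0.2]
    - [0,0,0.2]
  angular:
    - [0,0,0]
    - [0,0,0]
    - [0,0,0]
    - [0,0,0]
    - [0,0,0]

```text
clock: 6.4
position: [0.6793, 0.1674, 0.3313]
ee_rot: [0.002, 0.012, 1.0, 0.0]
wrist_force: [0.7, 0.6, -1.1]
finger_gap: 0.0472
grasp_force: 0.0
```

```bash
cat > look.py <<'E'
from h import *
import sys
def look(W=(318,160,445,275),zp=.022):
    t=grab("top"); s=8; x0,y0,x1,y1=W
    u=cv2.resize(t[y0:y1,x0:x1],None,fx=s,fy=s,interpolation=cv2.INTER_CUBIC); h=hsv(u)
    out=[]
    for c,a,m in blobs((h[...,2]>95)&(h[...,1]<60),1500,15000):
        k=max(cv2.findContours(m,0,1)[0],key=cv2.contourArea).reshape(-1,2)
        px=lambda v:(np.array(v,float)+.5)/s-.5+[x0,y0]
        Y=plane("top",px(k),zp)[:,:2]; ctr=plane("top",[px(c)],zp)[0,:2]
        (rc,(w,l),ang)=cv2.minAreaRect((Y*1000).astype(np.float32))
        g=ang if w<l else ang+90   # direction of the short side
        z=(Y-ctr)@[1,1j]; seg=np.abs(np.diff(np.r_[z,z[:1]])); h6=np.degrees(np.angle((seg*abs(z)*(z/abs(z))**6).sum()))/6
        out.append((ctr,rc,(min(w,l),max(w,l)),(g+90)%180-90,h6))
        print("ctr",ctr.round(4),"rect",np.round(rc,1),np.round((min(w,l),max(w,l)),1),"short dir %.1f"%((g)%180),"hexcorner %.1f"%h6)
    return t,out
if __name__=="__main__":
    t,_=look(); cv2.imwrite(sys.argv[1],t[:,:,::-1])
    s=robot.state(); print(s["clock"],s["joints"].round(2),s["position"].round(4))
E
python3 look.py pics/l1.png; python3 -c "
from h import *
print(plane('top',[(349.7,246.6)],.021))
print(-cv2.Rodrigues(P['top']['rvec'])[0].T@P['top']['tvec'])"
```

```text
ctr [ 0.6163 -0.1611] rect [ 616.4 -160.9] [32.3 34.5] short dir 132.6 hexcorner -18.3
ctr [ 0.6058 -0.2486] rect [ 606.  -248.6] [28.3 29.9] short dir 68.0 hexcorner 17.4
ctr [ 0.5893 -0.076 ] rect [589.2 -75.9] [19. 48.] short dir 79.1 hexcorner 18.3
ctr [ 0.4598 -0.083 ] rect [459.6 -78. ] [31.  45.6] short dir 50.6 hexcorner 5.1
ctr [ 0.4635 -0.2616] rect [ 463.5 -261.7] [25.5 43.8] short dir 159.0 hexcorner -18.8
ctr [ 0.4494 -0.1729] rect [ 449.6 -173. ] [27.9 41.9] short dir 30.4 hexcorner -28.9
6.45 [-0.45  0.5   0.25  1.26 -0.12  1.4   1.35] [0.6789 0.1674 0.3295]
[[ 0.44706679 -0.07975013  0.021     ]]
[ 0.34716949 -0.03652098  1.41981228]
```

Request:
move_arm:
  translation:
    - [-0.225,-0.61,0]
    - [-0.225,-0.61,0]
    - [-0.225,-0.61,0]
    - [-0.225,-0.61,0]
    - [-0.225,-0.61,0]
    - [-0.225,-0.61,0]
    - [-0.225,-0.61,-0.1]
    - [-0.225,-0.61,-0.2]
  angular:
    - [0,0,-0.213]
    - [0,0,-0.213]
    - [0,0,-0.213]
    - [0,0,-0.213]
    - [0,0,-0.213]
    - [0,0,-0.213]
    - [0,0,-0.213]
    - [0,0,-0.213]
  squeeze: 12
  gripper: 0

```text
clock: 7.25
position: [0.5884, -0.0768, 0.2474]
ee_rot: [0.001, 0.096, 0.995, 0.0]
wrist_force: [1.5, 0.4, -0.7]
finger_gap: 0.047
grasp_force: 0.0
```

Request:
move_arm:
  translation:
    - [0,0,0]
    - [0,0,0]
  angular:
    - [0,0,0]
    - [0,0,0]

```text
clock: 7.45
position: [0.5884, -0.0763, 0.2489]
ee_rot: [-0.001, 0.095, 0.995, -0.0]
wrist_force: [-0.3, -0.6, 0.7]
finger_gap: 0.0471
grasp_force: 0.0
```

Request:
move_arm:
  translation:
    - [0.001,0,-0.1]
    - [0.001,0,-0.2]
    - [0.001,0,-0.3]
    - [0.001,0,-0.4]
    - [0.001,0,-0.5]
    - [0.001,0,-0.55]
    - [0.001,0,-0.581]
    - [0.001,0,-0.581]
  angular:
    - [0,0,0]
    - [0,0,0]
    - [0,0,0]
    - [0,0,0]
    - [0,0,0]
    - [0,0,0]
    - [0,0,0]
    - [0,0,0]

```text
clock: 8.25
position: [0.5894, -0.0763, 0.0163]
ee_rot: [0.0, 0.095, 0.995, -0.0]
wrist_force: [-0.8, -0.3, -0.0]
finger_gap: 0.0468
grasp_force: 0.0
```

Request:
move_arm:
  translation:
    - [0,0,0]
    - [0,0,0]
    - [0,0,0]
    - [0,0,0]
    - [0,0,0]
  angular:
    - [0,0,0]
    - [0,0,0]
    - [0,0,0]
    - [0,0,0]
    - [0,0,0]
  gripper: -1

```text
clock: 8.75
position: [0.5892, -0.0764, 0.0169]
ee_rot: [0.0, 0.095, 0.995, 0.0]
wrist_force: [-1.1, 0.6, 8.4]
finger_gap: 0.0179
grasp_force: 12.0
```

Request:
move_arm:
  translation:
    - [0,0,0.07]
    - [0,0,0.14]
    - [0,0,0.21]
    - [0,0,0.28]
    - [0,0,0.35]
    - [0,0,0.35]
  angular:
    - [0,0,0]
    - [0,0,0]
    - [0,0,0]
    - [0,0,0]
    - [0,0,0]
    - [0,0,0]

```text
clock: 9.35
position: [0.5905, -0.0767, 0.1599]
ee_rot: [0.003, 0.095, 0.995, 0.0]
wrist_force: [0.4, -0.4, -0.7]
finger_gap: 0.018
grasp_force: 12.0
```

Request:
move_arm:
  translation:
    - [-0.046,0.471,0]
    - [-0.046,0.471,0]
    - [-0.046,0.471,0]
    - [-0.046,0.471,0]
    - [-0.046,0.471,0]
    - [-0.046,0.471,0]
    - [-0.046,0.471,0]
  angular:
    - [0,0,0.222]
    - [0,0,0.222]
    - [0,0,0.222]
    - [0,0,0.222]
    - [0,0,0.222]
    - [0,0,0.222]
    - [0,0,0.222]

```text
clock: 10.05
position: [0.5705, 0.1107, 0.1559]
ee_rot: [-0.0, 0.009, 1.0, -0.0]
wrist_force: [-0.6, -0.0, -0.3]
finger_gap: 0.0182
grasp_force: 12.0
```

Request:
move_arm:
  translation:
    - [0,0,-0.08]
    - [0,0,-0.16]
    - [0,0,-0.24]
    - [0,0,-0.29]
    - [0,0,-0.325]
    - [0,0,-0.325]
  angular:
    - [0,0,0]
    - [0,0,0]
    - [0,0,0]
    - [0,0,0]
    - [0,0,0]
    - [0,0,0]

```text
clock: 10.65
position: [0.5698, 0.1107, 0.0247]
ee_rot: [-0.001, 0.009, 1.0, -0.001]
wrist_force: [-0.2, 0.7, -0.3]
finger_gap: 0.0178
grasp_force: 12.0
```

Request:
move_arm:
  translation:
    - [0,0,0]
    - [0,0,0]
    - [0,0,0]
    - [0,0,0]
  angular:
    - [0,0,0]
    - [0,0,0]
    - [0,0,0]
    - [0,0,0]
  gripper: -0.2

```text
clock: 11.05
position: [0.5708, 0.1121, 0.0269]
ee_rot: [0.001, 0.008, 1.0, 0.0]
wrist_force: [0.3, 0.2, -0.7]
finger_gap: 0.0374
grasp_force: 0.0
```

Request:
move_arm:
  translation:
    - [0,0,0.08]
    - [0,0,0.16]
    - [0,0,0.24]
    - [0,0,0.325]
    - [0,0,0.325]
  angular:
    - [0,0,0]
    - [0,0,0]
    - [0,0,0]
    - [0,0,0]
    - [0,0,0]

```text
clock: 11.55
position: [0.5725, 0.1124, 0.1608]
ee_rot: [0.003, 0.008, 1.0, 0.001]
wrist_force: [0.5, -0.7, -1.4]
finger_gap: 0.0381
grasp_force: 0.0
```

```bash
python3 look.py pics/l2.png
```

```text
ctr [ 0.6163 -0.1611] rect [ 616.4 -160.9] [31.8 34.1] short dir 132.6 hexcorner -17.4
ctr [ 0.6059 -0.2486] rect [ 606.1 -248.6] [28.1 29.5] short dir 69.3 hexcorner 22.8
ctr [ 0.4598 -0.083 ] rect [459.6 -78. ] [30.7 45.4] short dir 50.7 hexcorner 8.5
ctr [ 0.4635 -0.2616] rect [ 463.5 -261.7] [25.3 43.6] short dir 158.8 hexcorner -18.9
ctr [ 0.4495 -0.1728] rect [ 449.6 -173. ] [27.7 41.7] short dir 30.2 hexcorner -28.9
11.6 [-0.45  0.41  0.26  1.79 -0.13  0.95  1.42] [0.5715 0.1123 0.1584]
```

Request:
move_arm:
  translation:
    - [0.114,-0.683,0]
    - [0.114,-0.683,0]
    - [0.114,-0.683,0]
    - [0.114,-0.683,0]
    - [0.114,-0.683,0]
    - [0.114,-0.683,0]
    - [0.114,-0.683,0]
    - [0.114,-0.683,0]
  angular:
    - [0,0,-0.33]
    - [0,0,-0.33]
    - [0,0,-0.33]
    - [0,0,-0.33]
    - [0,0,-0.33]
    - [0,0,-0.33]
    - [0,0,-0.33]
    - [0,0,-0.33]
  gripper: 0.3

```text
clock: 12.4
position: [0.6155, -0.1614, 0.155]
ee_rot: [-0.001, 0.138, 0.99, -0.0]
wrist_force: [0.0, 0.6, -1.0]
finger_gap: 0.0612
grasp_force: 0.0
```

Request:
move_arm:
  translation:
    - [0,0,0]
    - [0,0,-0.08]
    - [0,0,-0.16]
    - [0,0,-0.24]
    - [0,0,-0.3]
    - [0,0,-0.35]
    - [0,0,-0.35]
  angular:
    - [0,0,0]
    - [0,0,0]
    - [0,0,0]
    - [0,0,0]
    - [0,0,0]
    - [0,0,0]
    - [0,0,0]

```text
clock: 13.1
position: [0.6161, -0.1597, 0.0152]
ee_rot: [-0.0, 0.137, 0.991, 0.0]
wrist_force: [-0.1, -0.3, -0.3]
finger_gap: 0.0611
grasp_force: 0.0
```

Request:
move_arm:
  translation:
    - [0,0,0]
    - [0,0,0]
    - [0,0,0]
    - [0,0,0]
    - [0,0,0]
  angular:
    - [0,0,0]
    - [0,0,0]
    - [0,0,0]
    - [0,0,0]
    - [0,0,0]
  gripper: -1

```text
clock: 13.6
position: [0.6161, -0.161, 0.0163]
ee_rot: [0.0, 0.137, 0.991, 0.0]
wrist_force: [0.1, 1.5, 2.1]
finger_gap: 0.0337
grasp_force: 12.0
```

Request:
move_arm:
  translation:
    - [0,0,0.07]
    - [0,0,0.14]
    - [0,0,0.21]
    - [0,0,0.28]
    - [0,0,0.35]
    - [0,0,0.35]
  angular:
    - [0,0,0]
    - [0,0,0]
    - [0,0,0]
    - [0,0,0]
    - [0,0,0]
    - [0,0,0]

```text
clock: 14.2
position: [0.6176, -0.1618, 0.1599]
ee_rot: [0.003, 0.137, 0.991, -0.0]
wrist_force: [0.3, 0.0, -0.6]
finger_gap: 0.0339
grasp_force: 12.0
```

Request:
move_arm:
  translation:
    - [-0.114,0.848,0]
    - [-0.114,0.848,0]
    - [-0.114,0.848,0]
    - [-0.114,0.848,0]
    - [-0.114,0.848,0]
    - [-0.114,0.848,0]
    - [-0.114,0.848,0]
    - [-0.114,0.848,0]
  angular:
    - [0,0,0.333]
    - [0,0,0.333]
    - [0,0,0.333]
    - [0,0,0.333]
    - [0,0,0.333]
    - [0,0,0.333]
    - [0,0,0.333]
    - [0,0,0.333]

```text
clock: 15.0
position: [0.5685, 0.1847, 0.1552]
ee_rot: [-0.001, 0.003, 1.0, 0.001]
wrist_force: [-0.3, -0.2, -0.8]
finger_gap: 0.0337
grasp_force: 12.0
```

Request:
move_arm:
  translation:
    - [0,0,0]
    - [0,0,-0.08]
    - [0,0,-0.16]
    - [0,0,-0.24]
    - [0,0,-0.29]
    - [0,0,-0.325]
    - [0,0,-0.325]
  angular:
    - [0,0,0]
    - [0,0,0]
    - [0,0,0]
    - [0,0,0]
    - [0,0,0]
    - [0,0,0]
    - [0,0,0]

```text
clock: 15.7
position: [0.5698, 0.1764, 0.0246]
ee_rot: [-0.001, 0.008, 1.0, -0.001]
wrist_force: [-0.7, -0.5, 0.0]
finger_gap: 0.0336
grasp_force: 12.0
```

Request:
move_arm:
  translation:
    - [0,0,0]
    - [0,0,0]
    - [0,0,0]
    - [0,0,0]
  angular:
    - [0,0,0]
    - [0,0,0]
    - [0,0,0]
    - [0,0,0]
  gripper: 0.08

```text
clock: 16.1
position: [0.5708, 0.1781, 0.0269]
ee_rot: [0.001, 0.007, 1.0, 0.0]
wrist_force: [-0.1, 0.1, -0.4]
finger_gap: 0.0508
grasp_force: 0.0
```

Request:
move_arm:
  translation:
    - [0,0,0.08]
    - [0,0,0.16]
    - [0,0,0.24]
    - [0,0,0.325]
    - [0,0,0.325]
  angular:
    - [0,0,0]
    - [0,0,0]
    - [0,0,0]
    - [0,0,0]
    - [0,0,0]

```text
clock: 16.6
position: [0.5725, 0.1786, 0.161]
ee_rot: [0.003, 0.007, 1.0, 0.001]
wrist_force: [1.3, 0.4, -1.0]
finger_gap: 0.0507
grasp_force: 0.0
```

```bash
python3 look.py pics/l3.png
```

```text
ctr [ 0.6059 -0.2486] rect [ 606.  -248.6] [28.1 29.6] short dir 69.1 hexcorner 21.2
ctr [ 0.4602 -0.0832] rect [459.7 -78.2] [31.8 46. ] short dir 51.0 hexcorner -3.8
ctr [ 0.4635 -0.2616] rect [ 463.6 -261.8] [25.4 43.6] short dir 159.0 hexcorner -18.8
ctr [ 0.4495 -0.1728] rect [ 449.6 -173. ] [27.8 41.7] short dir 30.3 hexcorner -28.8
16.65 [-0.54  0.44  0.25  1.75 -0.13  0.97  1.31] [0.5715 0.1784 0.1586]
```

Request:
move_arm:
  translation:
    - [0.0875,-0.95,0]
    - [0.0875,-0.95,0]
    - [0.0875,-0.95,0]
    - [0.0875,-0.95,0]
    - [0.0875,-0.95,0]
    - [0.0875,-0.95,0]
    - [0.0875,-0.95,0]
    - [0.0875,-0.95,0]
  angular:
    - [0,0,-0.33]
    - [0,0,-0.33]
    - [0,0,-0.33]
    - [0,0,-0.33]
    - [0,0,-0.33]
    - [0,0,-0.33]
    - [0,0,-0.33]
    - [0,0,-0.33]
  gripper: 0.2

```text
clock: 17.45
position: [0.6044, -0.2061, 0.1554]
ee_rot: [-0.0, 0.138, 0.99, -0.001]
wrist_force: [0.5, -0.2, -0.3]
finger_gap: 0.0563
grasp_force: 0.0
```

Request:
move_arm:
  translation:
    - [0,0,0]
    - [0,0,0]
  angular:
    - [0,0,0]
    - [0,0,0]

```text
clock: 17.65
position: [0.6049, -0.2023, 0.1552]
ee_rot: [-0.001, 0.137, 0.991, 0.0]
wrist_force: [0.3, 1.0, 0.1]
finger_gap: 0.0563
grasp_force: 0.0
```

Request:
move_arm:
  translation:
    - [0.001,-0.1165,0]
    - [0.001,-0.1165,-0.05]
    - [0.001,-0.1165,-0.13]
    - [0.001,-0.1165,-0.21]
    - [0.001,-0.1165,-0.28]
    - [0.001,-0.1165,-0.33]
    - [0.001,-0.1165,-0.35]
    - [0.001,-0.1165,-0.35]
  angular:
    - [0,0,0]
    - [0,0,0]
    - [0,0,0]
    - [0,0,0]
    - [0,0,0]
    - [0,0,0]
    - [0,0,0]
    - [0,0,0]

```text
clock: 18.45
position: [0.6058, -0.2471, 0.0157]
ee_rot: [-0.001, 0.135, 0.991, 0.0]
wrist_force: [0.5, -0.5, 0.2]
finger_gap: 0.056
grasp_force: 0.0
```

Request:
move_arm:
  translation:
    - [0,0,0]
    - [0,0,0]
    - [0,0,0]
    - [0,0,0]
    - [0,0,0]
  angular:
    - [0,0,0]
    - [0,0,0]
    - [0,0,0]
    - [0,0,0]
    - [0,0,0]
  gripper: -1

```text
clock: 18.95
position: [0.606, -0.2485, 0.0164]
ee_rot: [0.0, 0.136, 0.991, 0.0]
wrist_force: [-1.0, 1.4, 2.7]
finger_gap: 0.028
grasp_force: 12.0
```

Request:
move_arm:
  translation:
    - [0,0,0.07]
    - [0,0,0.14]
    - [0,0,0.21]
    - [0,0,0.28]
    - [0,0,0.35]
    - [0,0,0.35]
  angular:
    - [0,0,0]
    - [0,0,0]
    - [0,0,0]
    - [0,0,0]
    - [0,0,0]
    - [0,0,0]

```text
clock: 19.55
position: [0.6074, -0.2495, 0.16]
ee_rot: [0.003, 0.136, 0.991, -0.001]
wrist_force: [-0.6, -0.9, -0.9]
finger_gap: 0.0275
grasp_force: 12.0
```

Request:
move_arm:
  translation:
    - [-0.0875,0.95,0]
    - [-0.0875,0.95,0]
    - [-0.0875,0.95,0]
    - [-0.0875,0.95,0]
    - [-0.0875,0.95,0]
    - [-0.0875,0.95,0]
    - [-0.0875,0.95,0]
    - [-0.0875,0.95,0]
  angular:
    - [0,0,0.33]
    - [0,0,0.33]
    - [0,0,0.33]
    - [0,0,0.33]
    - [0,0,0.33]
    - [0,0,0.33]
    - [0,0,0.33]
    - [0,0,0.33]

```text
clock: 20.35
position: [0.5697, 0.1355, 0.1555]
ee_rot: [-0.0, 0.005, 1.0, 0.0]
wrist_force: [0.6, -0.5, -0.7]
finger_gap: 0.0277
grasp_force: 12.0
```

Request:
move_arm:
  translation:
    - [0,0.269,0]
    - [0,0.269,0]
    - [0,0.269,0]
    - [0,0.269,-0.08]
    - [0,0.269,-0.16]
    - [0,0.269,-0.24]
    - [0,0.269,-0.325]
    - [0,0.269,-0.325]
  angular:
    - [0,0,0]
    - [0,0,0]
    - [0,0,0]
    - [0,0,0]
    - [0,0,0]
    - [0,0,0]
    - [0,0,0]
    - [0,0,0]

```text
clock: 21.15
position: [0.5682, 0.2374, 0.0218]
ee_rot: [-0.003, 0.007, 1.0, -0.002]
wrist_force: [-0.7, 0.1, -1.3]
finger_gap: 0.0276
grasp_force: 12.0
```

Request:
move_arm:
  translation:
    - [0,0,0]
    - [0,0,0]
    - [0,0,0]
    - [0,0,0]
  angular:
    - [0,0,0]
    - [0,0,0]
    - [0,0,0]
    - [0,0,0]
  gripper: -0.08

```text
clock: 21.55
position: [0.5714, 0.2393, 0.0274]
ee_rot: [0.001, 0.007, 1.0, 0.0]
wrist_force: [0.2, 0.1, -0.4]
finger_gap: 0.0429
grasp_force: 0.0
```

Request:
move_arm:
  translation:
    - [0,0,0.08]
    - [0,0,0.16]
    - [0,0,0.24]
    - [0,0,0.325]
    - [0,0,0.325]
  angular:
    - [0,0,0]
    - [0,0,0]
    - [0,0,0]
    - [0,0,0]
    - [0,0,0]

```text
clock: 22.05
position: [0.573, 0.2398, 0.1614]
ee_rot: [0.003, 0.007, 1.0, 0.002]
wrist_force: [0.3, 0.6, -0.1]
finger_gap: 0.043
grasp_force: 0.0
```

```bash
python3 look.py pics/l4.png
```

```text
ctr [ 0.4598 -0.0829] rect [459.6 -77.9] [32.  46.5] short dir 50.8 hexcorner 0.1
ctr [ 0.4635 -0.2616] rect [ 463.5 -261.7] [25.5 43.7] short dir 158.8 hexcorner -19.0
ctr [ 0.4495 -0.1728] rect [ 449.6 -173. ] [27.8 41.8] short dir 30.3 hexcorner -28.8
22.1 [-0.62  0.47  0.23  1.69 -0.12  0.99  1.21] [0.572  0.2395 0.1589]
```

Request:
move_arm:
  translation:
    - [-0.1,-0.4,0]
    - [-0.304,-0.795,0]
    - [-0.304,-0.795,0]
    - [-0.304,-0.795,0]
    - [-0.304,-0.795,0]
    - [-0.304,-0.795,0]
    - [-0.304,-0.795,0]
    - [-0.304,-0.795,0]
  angular:
    - [0,0,-0.849]
    - [0,0,-0.849]
    - [0,0,-0.849]
    - [0,0,-0.849]
    - [0,0,-0.849]
    - [0,0,-0.849]
    - [0,0,-0.849]
    - [0,0,-0.849]
  gripper: -0.1

```text
clock: 22.9
position: [0.447, -0.0834, 0.156]
ee_rot: [-0.0, 0.337, 0.942, -0.0]
wrist_force: [0.7, 1.1, -0.1]
finger_gap: 0.0422
grasp_force: 0.0
```

Request:
move_arm:
  translation:
    - [0,0,0]
    - [0,0,0]
  angular:
    - [0,0,0]
    - [0,0,0]

```text
clock: 23.1
position: [0.4495, -0.0781, 0.1559]
ee_rot: [-0.0, 0.333, 0.943, -0.0]
wrist_force: [0.3, 0.5, -0.2]
finger_gap: 0.0421
grasp_force: 0.0
```

Request:
move_arm:
  translation:
    - [0,-0.001,-0.08]
    - [0,-0.001,-0.16]
    - [0,-0.001,-0.24]
    - [0,-0.001,-0.3]
    - [0,-0.001,-0.33]
    - [0,-0.001,-0.35]
    - [0,-0.001,-0.35]
  angular:
    - [0,0,0]
    - [0,0,0]
    - [0,0,0]
    - [0,0,0]
    - [0,0,0]
    - [0,0,0]
    - [0,0,0]

```text
clock: 23.8
position: [0.4493, -0.0791, 0.0159]
ee_rot: [-0.0, 0.334, 0.943, -0.0]
wrist_force: [0.3, -0.3, 0.6]
finger_gap: 0.0423
grasp_force: 0.0
```

Request:
move_arm:
  translation:
    - [0,0,0]
    - [0,0,0]
    - [0,0,0]
    - [0,0,0]
    - [0,0,0]
  angular:
    - [0,0,0]
    - [0,0,0]
    - [0,0,0]
    - [0,0,0]
    - [0,0,0]
  gripper: -1

```text
clock: 24.3
position: [0.4496, -0.0793, 0.0167]
ee_rot: [0.0, 0.334, 0.943, 0.0]
wrist_force: [-0.2, 0.7, 8.5]
finger_gap: 0.016
grasp_force: 12.0
```

Request:
move_arm:
  translation:
    - [0,0,0.07]
    - [0,0,0.14]
    - [0,0,0.21]
    - [0,0,0.28]
    - [0,0,0.35]
    - [0,0,0.35]
  angular:
    - [0,0,0]
    - [0,0,0]
    - [0,0,0]
    - [0,0,0]
    - [0,0,0]
    - [0,0,0]

```text
clock: 24.9
position: [0.4508, -0.0795, 0.1592]
ee_rot: [0.002, 0.334, 0.943, 0.001]
wrist_force: [0.4, -0.2, -1.5]
finger_gap: 0.0162
grasp_force: 12.0
```

Request:
move_arm:
  translation:
    - [0.127,0.478,0]
    - [0.127,0.478,0]
    - [0.127,0.478,0]
    - [0.127,0.478,0]
    - [0.127,0.478,0]
    - [0.127,0.478,0]
    - [0.127,0.478,0]
    - [0.127,0.478,0]
  angular:
    - [0,0,0.849]
    - [0,0,0.849]
    - [0,0,0.849]
    - [0,0,0.849]
    - [0,0,0.849]
    - [0,0,0.849]
    - [0,0,0.849]
    - [0,0,0.849]

```text
clock: 25.7
position: [0.4999, 0.1107, 0.1561]
ee_rot: [-0.0, 0.009, 1.0, -0.0]
wrist_force: [0.1, -0.2, -2.1]
finger_gap: 0.0163
grasp_force: 12.0
```

Request:
move_arm:
  translation:
    - [0,0,0]
    - [0,0,-0.08]
    - [0,0,-0.16]
    - [0,0,-0.24]
    - [0,0,-0.29]
    - [0,0,-0.325]
    - [0,0,-0.325]
  angular:
    - [0,0,0]
    - [0,0,0]
    - [0,0,0]
    - [0,0,0]
    - [0,0,0]
    - [0,0,0]
    - [0,0,0]

```text
clock: 26.4
position: [0.4994, 0.1113, 0.025]
ee_rot: [-0.001, 0.007, 1.0, -0.0]
wrist_force: [0.8, -0.7, -0.5]
finger_gap: 0.0161
grasp_force: 12.0
```

Request:
move_arm:
  translation:
    - [0,0,0]
    - [0,0,0]
    - [0,0,0]
    - [0,0,0]
  angular:
    - [0,0,0]
    - [0,0,0]
    - [0,0,0]
    - [0,0,0]
  gripper: -0.25

```text
clock: 26.8
position: [0.5004, 0.1119, 0.0268]
ee_rot: [0.001, 0.007, 1.0, 0.0]
wrist_force: [-0.3, -0.4, 0.7]
finger_gap: 0.0352
grasp_force: 0.0
```

Request:
move_arm:
  translation:
    - [0,0,0.08]
    - [0,0,0.16]
    - [0,0,0.24]
    - [0,0,0.325]
    - [0,0,0.325]
  angular:
    - [0,0,0]
    - [0,0,0]
    - [0,0,0]
    - [0,0,0]
    - [0,0,0]

```text
clock: 27.3
position: [0.502, 0.1123, 0.1604]
ee_rot: [0.003, 0.007, 1.0, 0.001]
wrist_force: [0.3, -0.2, -0.9]
finger_gap: 0.035
grasp_force: 0.0
```

```bash
python3 look.py pics/l5.png
```

```text
ctr [ 0.4635 -0.2616] rect [ 463.5 -261.8] [25.3 43.6] short dir 158.8 hexcorner -18.9
ctr [ 0.4495 -0.1728] rect [ 449.6 -172.9] [27.7 41.6] short dir 30.4 hexcorner -28.8
27.35 [-0.54  0.29  0.31  1.96 -0.11  0.9   1.38] [0.5011 0.1122 0.1582]
```

Request:
move_arm:
  translation:
    - [-0.127,-0.712,0]
    - [-0.127,-0.712,0]
    - [-0.127,-0.712,0]
    - [-0.127,-0.712,0]
    - [-0.127,-0.712,0]
    - [-0.127,-0.712,0]
    - [-0.127,-0.712,0]
    - [-0.127,-0.712,0]
  angular:
    - [0,0,-1]
    - [0,0,-1]
    - [0,0,-1]
    - [0,0,-1]
    - [0,0,-1]
    - [0,0,-1]
    - [0,0,-1]
    - [0,0,-1]
  gripper: 0.1

```text
clock: 28.15
position: [0.4487, -0.1734, 0.1554]
ee_rot: [-0.001, 0.39, 0.921, -0.0]
wrist_force: [-0.4, 0.4, -0.4]
finger_gap: 0.0515
grasp_force: 0.0
```

Request:
move_arm:
  translation:
    - [0,0,0]
    - [0,0,0]
    - [0,0,-0.08]
    - [0,0,-0.16]
    - [0,0,-0.24]
    - [0,0,-0.31]
    - [0,0,-0.35]
    - [0,0,-0.35]
  angular:
    - [0,0,-0.307]
    - [0,0,-0.307]
    - [0,0,-0.307]
    - [0,0,-0.307]
    - [0,0,-0.307]
    - [0,0,-0.307]
    - [0,0,-0.307]
    - [0,0,-0.307]

```text
clock: 28.95
position: [0.4485, -0.1715, 0.0147]
ee_rot: [-0.002, 0.496, 0.868, -0.0]
wrist_force: [-0.4, -0.8, 0.3]
finger_gap: 0.0517
grasp_force: 0.0
```

Request:
move_arm:
  translation:
    - [0,0,0]
    - [0,0,0]
    - [0,0,0]
    - [0,0,0]
    - [0,0,0]
  angular:
    - [0,0,0]
    - [0,0,0]
    - [0,0,0]
    - [0,0,0]
    - [0,0,0]
  gripper: -1

```text
clock: 29.45
position: [0.4493, -0.1728, 0.0162]
ee_rot: [0.0, 0.497, 0.868, 0.0]
wrist_force: [0.3, -0.3, -1.1]
finger_gap: 0.0262
grasp_force: 12.0
```

Request:
move_arm:
  translation:
    - [0,0,0.07]
    - [0,0,0.14]
    - [0,0,0.21]
    - [0,0,0.28]
    - [0,0,0.35]
    - [0,0,0.35]
  angular:
    - [0,0,0.307]
    - [0,0,0.307]
    - [0,0,0.307]
    - [0,0,0.307]
    - [0,0,0.307]
    - [0,0,0.307]

```text
clock: 30.05
position: [0.4507, -0.1735, 0.1591]
ee_rot: [0.002, 0.389, 0.921, 0.001]
wrist_force: [-0.1, -1.0, -0.7]
finger_gap: 0.0259
grasp_force: 12.0
```

Request:
move_arm:
  translation:
    - [0.139,0.877,0]
    - [0.139,0.877,0]
    - [0.139,0.877,0]
    - [0.139,0.877,0]
    - [0.139,0.877,0]
    - [0.139,0.877,0]
    - [0.139,0.877,0]
    - [0.139,0.877,0]
  angular:
    - [0,0,1]
    - [0,0,1]
    - [0,0,1]
    - [0,0,1]
    - [0,0,1]
    - [0,0,1]
    - [0,0,1]
    - [0,0,1]

```text
clock: 30.85
position: [0.5043, 0.184, 0.1552]
ee_rot: [-0.0, 0.004, 1.0, 0.001]
wrist_force: [-2.0, -1.1, -0.7]
finger_gap: 0.0256
grasp_force: 12.0
```

Request:
move_arm:
  translation:
    - [0,0,0]
    - [0,0,-0.08]
    - [0,0,-0.16]
    - [0,0,-0.24]
    - [0,0,-0.29]
    - [0,0,-0.325]
    - [0,0,-0.325]
  angular:
    - [0,0,0]
    - [0,0,0]
    - [0,0,0]
    - [0,0,0]
    - [0,0,0]
    - [0,0,0]
    - [0,0,0]

```text
clock: 31.55
position: [0.5041, 0.1762, 0.0248]
ee_rot: [-0.001, 0.008, 1.0, -0.001]
wrist_force: [-0.8, -0.6, -0.8]
finger_gap: 0.0262
grasp_force: 12.0
```

Request:
move_arm:
  translation:
    - [0,0,0]
    - [0,0,0]
    - [0,0,0]
    - [0,0,0]
  angular:
    - [0,0,0]
    - [0,0,0]
    - [0,0,0]
    - [0,0,0]
  gripper: -0.1

```text
clock: 31.95
position: [0.5052, 0.1779, 0.0268]
ee_rot: [0.001, 0.007, 1.0, 0.0]
wrist_force: [-0.2, -0.1, -0.6]
finger_gap: 0.0423
grasp_force: 0.0
```

Request:
move_arm:
  translation:
    - [0,0,0.08]
    - [0,0,0.16]
    - [0,0,0.24]
    - [0,0,0.325]
    - [0,0,0.325]
  angular:
    - [0,0,0]
    - [0,0,0]
    - [0,0,0]
    - [0,0,0]
    - [0,0,0]

```text
clock: 32.45
position: [0.5068, 0.1785, 0.1605]
ee_rot: [0.003, 0.007, 1.0, 0.001]
wrist_force: [0.9, 0.3, -0.9]
finger_gap: 0.0422
grasp_force: 0.0
```

```bash
python3 look.py pics/l6.png
```

```text
ctr [ 0.4635 -0.2616] rect [ 463.6 -261.8] [25.4 43.6] short dir 159.0 hexcorner -18.8
32.5 [-0.62  0.33  0.27  1.9  -0.11  0.92  1.26] [0.5058 0.1783 0.1583]
```

Request:
move_arm:
  translation:
    - [-0.104,-0.95,0]
    - [-0.104,-0.95,0]
    - [-0.104,-0.95,0]
    - [-0.104,-0.95,0]
    - [-0.104,-0.95,0]
    - [-0.104,-0.95,0]
    - [-0.104,-0.95,0]
    - [-0.104,-0.95,0]
  angular:
    - [0,0,-1]
    - [0,0,-1]
    - [0,0,-1]
    - [0,0,-1]
    - [0,0,-1]
    - [0,0,-1]
    - [0,0,-1]
    - [0,0,-1]
  gripper: 0.05

```text
clock: 33.3
position: [0.4618, -0.2054, 0.1555]
ee_rot: [-0.0, 0.39, 0.921, -0.001]
wrist_force: [0.1, 0.2, -0.5]
finger_gap: 0.0495
grasp_force: 0.0
```

Request:
move_arm:
  translation:
    - [0,-0.149,0]
    - [0,-0.149,0]
    - [0,-0.149,0]
    - [0,-0.149,0]
    - [0,-0.149,0]
    - [0,-0.149,0]
    - [0,-0.149,0]
    - [0,-0.149,0]
  angular:
    - [0,0,-1]
    - [0,0,-1]
    - [0,0,-1]
    - [0,0,-1]
    - [0,0,-1]
    - [0,0,-1]
    - [0,0,-1]
    - [0,0,-1]

```text
clock: 34.1
position: [0.463, -0.2616, 0.1556]
ee_rot: [-0.0, 0.711, 0.703, -0.0]
wrist_force: [0.4, -0.0, -0.1]
finger_gap: 0.049
grasp_force: 0.0
```

Request:
move_arm:
  translation:
    - [0,0,0]
    - [0,0,0]
    - [0,0,0]
    - [0,0,0]
  angular:
    - [0,0,-0.45]
    - [0,0,-0.45]
    - [0,0,-0.45]
    - [0,0,-0.45]

```text
clock: 34.5
position: [0.4631, -0.2617, 0.1559]
ee_rot: [-0.0, 0.824, 0.566, -0.0]
wrist_force: [-0.2, 0.7, 0.4]
finger_gap: 0.0491
grasp_force: 0.0
```

```bash
python3 -c "
from h import *
s=robot.state(); print(s['joints'].round(2),s['position'].round(4))"
```

```text
[-0.22  0.44  0.85  1.93 -0.4   0.96  0.45] [ 0.4631 -0.2617  0.1559]
```

Request:
move_arm:
  translation:
    - [0.001,0,-0.08]
    - [0.001,0,-0.16]
    - [0.001,0,-0.24]
    - [0.001,0,-0.3]
    - [0.001,0,-0.33]
    - [0.001,0,-0.35]
    - [0.001,0,-0.35]
  angular:
    - [0,0,0]
    - [0,0,0]
    - [0,0,0]
    - [0,0,0]
    - [0,0,0]
    - [0,0,0]
    - [0,0,0]

```text
clock: 35.2
position: [0.4636, -0.2619, 0.016]
ee_rot: [-0.0, 0.824, 0.566, -0.0]
wrist_force: [0.1, 0.8, 0.3]
finger_gap: 0.0494
grasp_force: 0.0
```

Request:
move_arm:
  translation:
    - [0,0,0]
    - [0,0,0]
    - [0,0,0]
    - [0,0,0]
    - [0,0,0]
  angular:
    - [0,0,0]
    - [0,0,0]
    - [0,0,0]
    - [0,0,0]
    - [0,0,0]
  gripper: -1

```text
clock: 35.7
position: [0.464, -0.2619, 0.0166]
ee_rot: [0.0, 0.824, 0.566, 0.0]
wrist_force: [0.7, 0.8, 7.5]
finger_gap: 0.0217
grasp_force: 12.0
```

Request:
move_arm:
  translation:
    - [0,0,0.07]
    - [0,0,0.14]
    - [0,0,0.21]
    - [0,0,0.28]
    - [0,0,0.35]
    - [0,0,0.35]
  angular:
    - [0,0,0.45]
    - [0,0,0.45]
    - [0,0,0.45]
    - [0,0,0.45]
    - [0,0,0.45]
    - [0,0,0.45]

```text
clock: 36.3
position: [0.4649, -0.2626, 0.1593]
ee_rot: [0.002, 0.712, 0.702, 0.001]
wrist_force: [-0.2, 0.1, -0.8]
finger_gap: 0.0217
grasp_force: 12.0
```

Request:
move_arm:
  translation:
    - [0.1,0.95,0]
    - [0.1,0.95,0]
    - [0.1,0.95,0]
    - [0.1,0.95,0]
    - [0.1,0.95,0]
    - [0.1,0.95,0]
    - [0.1,0.95,0]
    - [0.1,0.95,0]
  angular:
    - [0,0,1]
    - [0,0,1]
    - [0,0,1]
    - [0,0,1]
    - [0,0,1]
    - [0,0,1]
    - [0,0,1]
    - [0,0,1]

```text
clock: 37.1
position: [0.5031, 0.1219, 0.1556]
ee_rot: [-0.0, 0.388, 0.922, 0.0]
wrist_force: [0.2, -0.6, -1.0]
finger_gap: 0.022
grasp_force: 12.0
```

Request:
move_arm:
  translation:
    - [0,0.3,0]
    - [0,0.3,0]
    - [0,0.3,0]
    - [0,0.3,0]
    - [0,0.3,0]
    - [0,0.3,0]
    - [0,0.3,0]
    - [0,0.3,0]
  angular:
    - [0,0,1]
    - [0,0,1]
    - [0,0,1]
    - [0,0,1]
    - [0,0,1]
    - [0,0,1]
    - [0,0,1]
    - [0,0,1]

```text
clock: 37.9
position: [0.5035, 0.238, 0.1558]
ee_rot: [-0.0, 0.008, 1.0, -0.0]
wrist_force: [-1.3, 0.3, -1.0]
finger_gap: 0.0219
grasp_force: 12.0
```

Request:
move_arm:
  translation:
    - [0,0,0]
    - [0,0,-0.08]
    - [0,0,-0.16]
    - [0,0,-0.24]
    - [0,0,-0.29]
    - [0,0,-0.325]
    - [0,0,-0.325]
  angular:
    - [0,0,0]
    - [0,0,0]
    - [0,0,0]
    - [0,0,0]
    - [0,0,0]
    - [0,0,0]
    - [0,0,0]

```text
clock: 38.6
position: [0.5029, 0.2378, 0.0248]
ee_rot: [-0.001, 0.007, 1.0, -0.001]
wrist_force: [0.7, 0.1, -0.3]
finger_gap: 0.022
grasp_force: 12.0
```

Request:
move_arm:
  translation:
    - [0,0,0]
    - [0,0,0]
    - [0,0,0]
    - [0,0,0]
  angular:
    - [0,0,0]
    - [0,0,0]
    - [0,0,0]
    - [0,0,0]
  gripper: -0.15

```text
clock: 39.0
position: [0.504, 0.2384, 0.0269]
ee_rot: [0.001, 0.007, 1.0, 0.0]
wrist_force: [-0.7, -0.4, -1.0]
finger_gap: 0.0399
grasp_force: 0.0
```

Request:
move_arm:
  translation:
    - [0,0,0.1]
    - [0,0,0.2]
    - [0,0,0.3]
    - [0,0,0.4]
    - [0,0,0.5]
    - [0,0,0.6]
    - [0,0,0.6]
  angular:
    - [0,0,0]
    - [0,0,0]
    - [0,0,0]
    - [0,0,0]
    - [0,0,0]
    - [0,0,0]
    - [0,0,0]

```text
clock: 39.7
position: [0.5055, 0.2389, 0.2717]
ee_rot: [0.003, 0.007, 1.0, 0.002]
wrist_force: [0.3, 0.0, -0.8]
finger_gap: 0.0395
grasp_force: 0.0
```

```bash
python3 look.py pics/l7.png
python3 - <<'E'
from h import *
b=cv2.imread("pics/l7.png");a=grab("scene")[:,:,::-1]
cv2.imwrite("pics/l7v.png",np.vstack([cv2.resize(a[90:260,200:450],(441,300)),cv2.resize(b[90:270,175:440],(441,300))]))
E
```

```text
39.75 [-0.73  0.25  0.28  1.73 -0.08  1.16  1.13] [0.5045 0.2386 0.2688]
```

View pics/l7v.png

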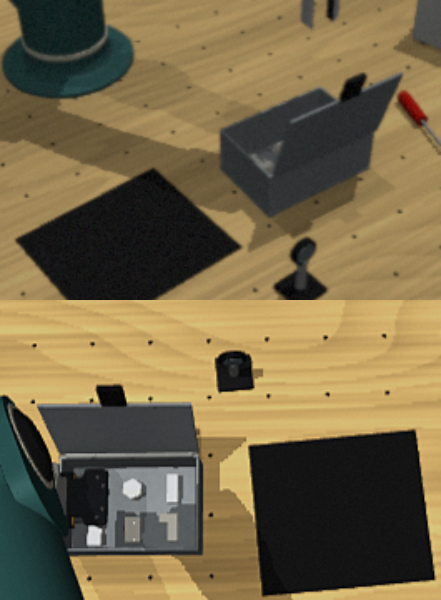

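The picture shows an empty mat and the offcuts lying flat in the case, with the lid still on its stop. The gripper hides the stub. Next I regrasp the tab from above.

Request:
move_arm:
  translation:
    - [0,0,0.12]
    - [0,0,0.25]
    - [0.1,-0.05,0.25]
    - [0.2,-0.1,0.25]
    - [0.3,-0.168,0.25]
    - [0.434,-0.168,0.25]
    - [0.434,-0.168,0.25]
    - [0.434,-0.168,0.25]
  angular:
    - [0,0,0]
    - [0,0,0]
    - [0,0,0]
    - [0,0,0]
    - [0,0,0]
    - [0,0,0]
    - [0,0,0]
    - [0,0,0]
  gripper: 0.3

```text
clock: 40.6
position: [0.6776, 0.1705, 0.3631]
ee_rot: [-0.002, 0.008, 1.0, -0.001]
wrist_force: [0.3, -0.3, -0.1]
finger_gap: 0.061
grasp_force: 0.0
```

Request:
move_arm:
  translation:
    - [0,0,0]
    - [0,0,-0.08]
    - [0,0,-0.16]
    - [0,0,-0.22]
    - [0,0,-0.26]
    - [0,0,-0.29]
    - [0,0,-0.29]
  angular:
    - [0,0,0]
    - [0,0,0]
    - [0,0,0]
    - [0,0,0]
    - [0,0,0]
    - [0,0,0]
    - [0,0,0]

```text
clock: 41.3
position: [0.6761, 0.1714, 0.2495]
ee_rot: [-0.001, 0.007, 1.0, 0.0]
wrist_force: [-0.4, -0.0, 0.1]
finger_gap: 0.0609
grasp_force: 0.0
```

Request:
move_arm:
  translation:
    - [0,0,0]
    - [0,0,0]
    - [0,0,0]
    - [0,0,0]
    - [0,0,0]
  angular:
    - [0,0,0]
    - [0,0,0]
    - [0,0,0]
    - [0,0,0]
    - [0,0,0]
  gripper: -1
  squeeze: 25

```text
clock: 41.8
position: [0.6775, 0.171, 0.2508]
ee_rot: [0.0, 0.007, 1.0, 0.0]
wrist_force: [-1.1, 0.2, 5.3]
finger_gap: 0.0359
grasp_force: 25.0
```

Run:
```python
import numpy as np
t=np.linspace(1.903,.0166,22); r=np.linspace(.1777,.1805,22)
q=np.c_[.6195-r*np.cos(t),np.linspace(.171,.1744,22),.0825+r*np.sin(t)]
for a in(0,7,14): print(((q[a+1:a+8]-q[a])/.4).round(3).tolist(), q[a+7].round(4))
```

```text
[[-0.038, 0.0, 0.012], [-0.077, 0.001, 0.02], [-0.117, 0.001, 0.024], [-0.157, 0.002, 0.025], [-0.197, 0.002, 0.023], [-0.236, 0.002, 0.017], [-0.275, 0.003, 0.007]] [0.5673 0.1721 0.2533]
[[-0.038, 0.0, -0.013], [-0.075, 0.001, -0.03], [-0.11, 0.001, -0.049], [-0.143, 0.002, -0.072], [-0.174, 0.002, -0.098], [-0.202, 0.002, -0.126], [-0.228, 0.003, -0.157]] [0.4761 0.1733 0.1905]
[[-0.023, 0.0, -0.033], [-0.043, 0.001, -0.068], [-0.06, 0.001, -0.105], [-0.073, 0.002, -0.143], [-0.083, 0.002, -0.182], [-0.09, 0.002, -0.222], [-0.093, 0.003, -0.263]] [0.439  0.1744 0.0855]
```

Request:
move_arm:
  translation:
    - [-0.038,0,0.012]
    - [-0.077,0.001,0.02]
    - [-0.117,0.001,0.024]
    - [-0.157,0.002,0.025]
    - [-0.197,0.002,0.023]
    - [-0.236,0.002,0.017]
    - [-0.275,0.003,0.007]
  angular:
    - [0,0,0]
    - [0,0,0]
    - [0,0,0]
    - [0,0,0]
    - [0,0,0]
    - [0,0,0]
    - [0,0,0]

```text
clock: 42.5
position: [0.5675, 0.1725, 0.2538]
ee_rot: [0.001, 0.007, 1.0, 0.0]
wrist_force: [3.4, 1.2, 6.0]
finger_gap: 0.0357
grasp_force: 25.0
```

Request:
move_arm:
  translation:
    - [-0.038,0,-0.013]
    - [-0.075,0.001,-0.03]
    - [-0.11,0.001,-0.049]
    - [-0.143,0.002,-0.072]
    - [-0.174,0.002,-0.098]
    - [-0.202,0.002,-0.126]
    - [-0.228,0.003,-0.157]
  angular:
    - [0,0,0]
    - [0,0,0]
    - [0,0,0]
    - [0,0,0]
    - [0,0,0]
    - [0,0,0]
    - [0,0,0]

```text
clock: 43.2
position: [0.4755, 0.1738, 0.1905]
ee_rot: [0.0, 0.007, 1.0, 0.0]
wrist_force: [-1.7, 1.6, 4.9]
finger_gap: 0.0358
grasp_force: 25.0
```

Request:
move_arm:
  translation:
    - [-0.023,0,-0.033]
    - [-0.043,0.001,-0.068]
    - [-0.06,0.001,-0.105]
    - [-0.073,0.002,-0.143]
    - [-0.083,0.002,-0.182]
    - [-0.09,0.002,-0.222]
    - [-0.093,0.003,-0.263]
    - [-0.093,0.003,-0.265]
  angular:
    - [0,0,0]
    - [0,0,0]
    - [0,0,0]
    - [0,0,0]
    - [0,0,0]
    - [0,0,0]
    - [0,0,0]
    - [0,0,0]

```text
clock: 44.0
position: [0.4379, 0.1744, 0.0829]
ee_rot: [-0.001, 0.007, 1.0, -0.001]
wrist_force: [-4.9, 0.4, -2.2]
finger_gap: 0.0356
grasp_force: 25.0
```

Request:
move_arm:
  translation:
    - [0,0,-0.007]
    - [0,0,-0.015]
    - [0,0,-0.015]
    - [0,0,-0.015]
  angular:
    - [0,0,0]
    - [0,0,0]
    - [0,0,0]
    - [0,0,0]

```text
clock: 44.4
position: [0.438, 0.1744, 0.0785]
ee_rot: [-0.001, 0.007, 1.0, -0.0]
wrist_force: [-7.0, -0.4, -1.6]
finger_gap: 0.0357
grasp_force: 25.0
```

Run:
```python
from h import *
a=grab("scene")[:,:,::-1];b=grab("top")[:,:,::-1]
cv2.imwrite("pics/c1.png",np.vstack([cv2.resize(a[110:230,310:430],(400,300)),cv2.resize(b[165:270,190:310],(400,300))]))
s=robot.state(); print(s["wrist_force"].round(1),s["position"].round(4))
```

```text
[-6.2  0.2 -1.8] [0.438  0.1744 0.0785]
```

View pics/c1.png

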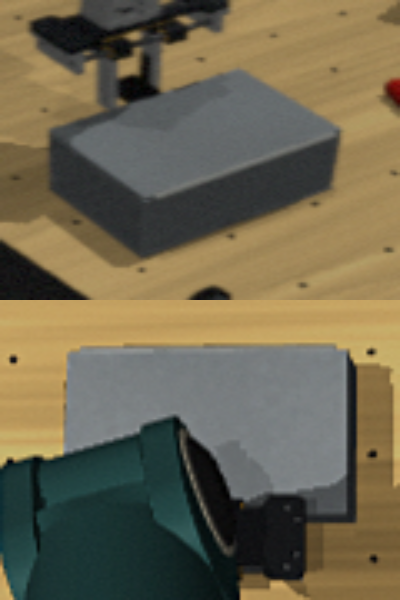

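Request:
move_arm:
  translation:
    - [0,0,0]
    - [0,0,0]
    - [0,0,0]
    - [0,0,0]
  angular:
    - [0,0,0]
    - [0,0,0]
    - [0,0,0]
    - [0,0,0]
  gripper: 0.3

```text
clock: 44.9
position: [0.4391, 0.1747, 0.0784]
ee_rot: [0.0, 0.007, 1.0, 0.0]
wrist_force: [0.2, 0.8, 0.3]
finger_gap: 0.0608
grasp_force: 0.0
```

Request:
move_arm:
  translation:
    - [0,0,0.06]
    - [0,0,0.12]
    - [0,0,0.15]
    - [0,0,0.15]
  angular:
    - [0,0,0]
    - [0,0,0]
    - [0,0,0]
    - [0,0,0]

```text
clock: 45.3
position: [0.4396, 0.175, 0.1394]
ee_rot: [0.001, 0.007, 1.0, 0.001]
wrist_force: [0.8, 0.3, -0.1]
finger_gap: 0.061
grasp_force: 0.0
```

Request:
move_arm:
  translation:
    - [0,0,0]
    - [0,0,0]
    - [0,0,0]
    - [0,0,0]
    - [0,0,0]
    - [0,0,0]
    - [0,0,0]
  angular:
    - [0,0,0]
    - [0,0,0]
    - [0,0,0]
    - [0,0,0]
    - [0,0,0]
    - [0,0,0]
    - [0,0,0]
  gripper: -1
  squeeze: 5

```text
clock: 46.0
position: [0.4388, 0.1746, 0.1381]
ee_rot: [-0.0, 0.007, 1.0, -0.0]
wrist_force: [0.1, 0.2, -0.0]
finger_gap: 0.0088
grasp_force: 0.0
```

Request:
move_arm:
  translation:
    - [0,0,-0.02]
    - [0,0,-0.04]
    - [0,0,-0.055]
    - [0,0,-0.065]
    - [0,0,-0.07]
    - [0,0,-0.07]
  angular:
    - [0,0,0]
    - [0,0,0]
    - [0,0,0]
    - [0,0,0]
    - [0,0,0]
    - [0,0,0]

```text
clock: 46.6
position: [0.4387, 0.1744, 0.1105]
ee_rot: [-0.0, 0.007, 1.0, -0.0]
wrist_force: [-7.2, -3.5, 16.8]
finger_gap: 0.0006
grasp_force: 8.4
```

Request:
move_arm:
  translation:
    - [0,0,-0.004]
    - [0,0,-0.005]
    - [0,0,-0.005]
    - [0,0,-0.005]
  angular:
    - [0,0,0]
    - [0,0,0]
    - [0,0,0]
    - [0,0,0]

```text
clock: 47.0
position: [0.4388, 0.1745, 0.1099]
ee_rot: [-0.0, 0.007, 1.0, 0.0]
wrist_force: [-18.7, -7.6, 52.9]
finger_gap: 0.0001
grasp_force: 26.6
```

Request:
move_arm:
  translation:
    - [0,0,0.1]
    - [0,0,0.2]
    - [-0.1,0,0.3]
    - [-0.2,0.1,0.35]
    - [-0.2,0.4,0.35]
    - [-0.2,0.5,0.35]
    - [-0.2,0.5,0.35]
  angular:
    - [0,0,0]
    - [0,0,0]
    - [0,0,0]
    - [0,0,0]
    - [0,0,0]
    - [0,0,0]
    - [0,0,0]

```text
clock: 47.7
position: [0.3593, 0.3571, 0.2481]
ee_rot: [0.0, 0.007, 1.0, 0.001]
wrist_force: [0.5, 0.5, 0.2]
finger_gap: 0.0005
grasp_force: 0.0
```

Run:
```python
from h import *
a=grab("scene")[:,:,::-1];b=grab("top")[:,:,::-1]
a0=cv2.imread("pics/scene0.png");b0=cv2.imread("pics/top0.png")
cv2.imwrite("pics/c3.png",np.hstack([np.vstack([cv2.resize(u[110:230,310:430],(400,300)),cv2.resize(v[165:270,190:310],(400,300))]) for u,v in((a0,b0),(a,b))]))
```

```text
(no output)
```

View pics/c3.png

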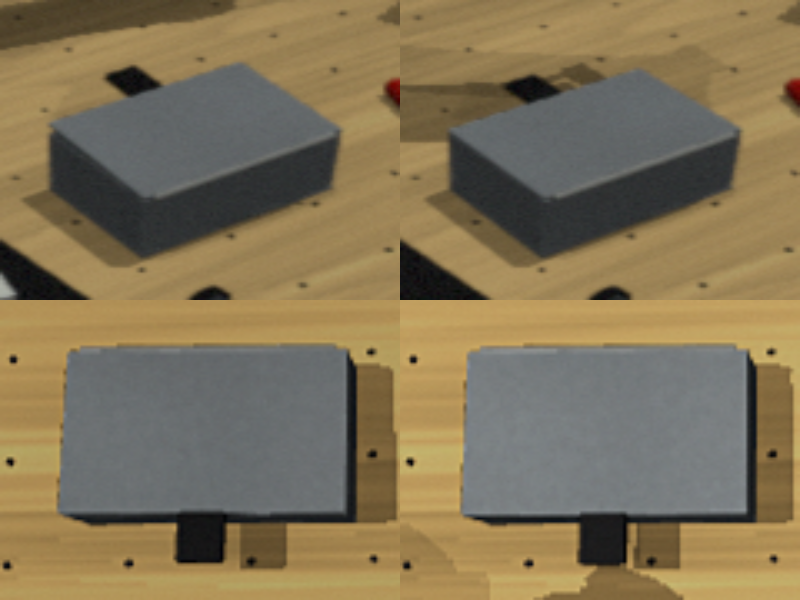

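The lid met a hard stop at 53 N. The picture shows it shut as at the start, or slightly lower, and the arm is clear. I'm handing in.

```bash
python3 -c "
from cell import robot
print(robot.sign_off())"
```

```text
the job is handed in; nothing more can be done
None
```

I opened the lid to its stop, placed all six offcuts in the case at 12 N grip, pressed the lid shut and handed the job in at about 48 s; no verdict came back, and I did not measure the bystanders again.

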